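Hang the scrapings bin on the slotted louver panel rail

TASK

Hang the empty wax-scrapings bin back on the front of the louvered panel: lift its lip over the top rail, let the lip hook down behind it, and slide it along the rail until the lip drops fully home into the slot in the rail's top edge. Work gently, never pushing hard on the panel, leave the bin hanging there at rest, and do not disturb the other things on the shelf.

Things in the scene. Friction and masses are not known exactly. Their poses are not given: they have to be found in the camera images.
- bin: White plastic open scrapings bin, loose, 0.2 to 0.45 kg. Tub 80 deep (x) x 90 wide (y) x 60 mm tall, walls 3 mm. Origin: centre of its underside; z up; +x points to its back, which carries a hanging lip (bin_lip). A bridge handle spans the tub (bin_grip).
- bin_grip (a point): Middle of the bin's bridge handle bar, 89 mm above the bin's underside. The bar runs along the bin's x, 78 mm long, 14 mm wide (y), 14 mm high (z 82 to 96 mm), 22 mm clear above the tub's rim, on a 14 mm wide, 7 mm thick post at each end.
- bin_lip (a point): Middle of the underside of the lip's web (bin frame x 45.5, y 0, z 56 mm), which rides on the rail and at last rests on the slot's floor. The lip is 40 mm wide (y), 3 mm thick: the web runs back from the back wall (x 40), then a tongue (inner face x 51) turns down to z 46, flaring out to x 59 at z 37 mm. Throat between back wall and tongue: 11 mm. Axes as the bin's.
- panel: Fixed low louvered steel panel, 320 mm long (y), 150 mm high. Origin: on the shelf under the middle of its sheet; z up; -x points out of its front, where the bin hangs, the bin's x along the panel's x. The sheet is 4 mm thick; louvers stick out 10 mm in front below z 70 mm; end posts reach z 124 mm; the foot reaches x -20 to +50 mm, 6 mm high. On top is a rail (panel_rail).
- panel_rail (a point): Top edge of the rail, at the middle of the panel's length and rail's thickness, z 150 mm. Axes as the panel's. The rail is a rigid 6 mm thick (x), 230 mm long level steel slat, faces free from z 110 mm up. It has one square-ended slot in its top edge, 46 mm long (y), 10 mm deep; the slot's middle lies anywhere from y -35 to +35 mm here and is not measured: find it by eye or feel.
- wax: Bystander, loose: blue glide wax block, 85 x 45 x 25 mm, origin under its centre.
- file: Bystander, loose: flat steel edge file, 200 x 22 x 5 mm, lying along its x axis, origin near its middle on the underside.
- guide: Bystander, loose: green plastic bevel guide, 70 x 50 x 26 mm, origin under its centre.
- thermo: Bystander, loose: chrome snow thermometer, 143 x 32 x 13 mm, lying along its x axis, origin near its middle on the underside.
There are look-alikes about, which are no part of the job. Of the things like the bin, leave any that is red or yellow; of the rest the larger one is meant.

How it is judged:
By the outcome, as a careful person would: the job done as asked, in the order asked, and still so for the second after the job is handed in, with the robot touching nothing.
It also fails if it takes over 72 s, if anything falls off the work surface, if the arm or the gripper's body presses on something with over 40 N, if the wrist force passes 120 N, or if a joint passes its speed limit or range.

ROBOT

A 6-joint arm with a two-finger parallel gripper is mounted at the origin on the work surface. World frame = base frame: x ahead of the robot, y to its left, z up, the work surface at z = 0. Lengths are in m, angles in degrees, forces in N, time in s.
With the tool pointing down it reaches from about 0.25 to 0.725 m from the base axis. Payload 9.7 kg.
Tool frame: the origin (TCP) lies midway between the tips of the shut fingers; the grasp point (between the pads) lies 19 mm behind it (bot.hold_point_z is the distance from the TCP to the grasp point, in m); z points along the fingers, y is the line along which they close (so a half turn about z gives the same grasp; the last joint's range is limited). The gripper opens to 85 mm and grips with 20 to 120 N. Pads are 22 mm wide; open, the fingers measure 114 mm over their backs; the gripper's body (76 mm by 85 mm) begins 54 mm behind the grasp point. The pads swing forward as they close: fully open they stand 13 mm farther back than shut.
Start: joints at [-73.281, 4.979, 10.078, 95.1, 0, 90], TCP at [0.158, -0.527, 0.231] pointing down, gripper open.
Joint ranges: [-179.16, 179.16], [-48.56, 103.87], [-65.8, 70.77], [-126.05, 130.52], [-82.76, 87.17], [-180, 180]. Speed limits (degrees/s): [127.2, 127.2, 147.25, 180, 180, 180].

INTERFACE

Orientations are given as [roll, pitch, yaw] about the fixed x, y, z axes, in that order (R = Rz(yaw) Ry(pitch) Rx(roll)).
In Python, from workcell import bot gives the robot as it stands.
- The arm moves only by the tool play_rows, never from a script. Its argument "steps" is a list that holds one entry, the list of rows, each a list of 4 numbers: the shift along the tool's x, y, z in m, then the turn about the tool's z in rad. In form: [[[tx, ty, tz, yaw], ...]]. A call has exactly 5 rows; each row shifts and turns the commanded pose from where the row before left it, along the tool's axes as they then stand; what a row does not reach is not made up. A row lasts 1/12 s, in which the tool goes at most 41.7 mm and 7.16 degrees, less where a joint would pass 70% of its speed; a pose out of reach is approached as far as the arm can. A call is refused whole if a number of a shift passes 0.0417 or a number of a turn 0.125, either way. A call with a gripper value outside its range is refused whole. "gripper" is the finger opening in m, from 0 to 0.0854, set as the call begins (left out, the last holds). The fingers move at their own pace and stop on an object; "squeeze" is the grip in N (left out, the last holds). Time passes only in rows, so rows that do not move let the fingers close, or fill a call up. It gives the time, the measured TCP pose, the force, the opening and the grip force at its end, in the units of the state.
- bot.get_obs(): the state, without advancing time (a new reading comes with each control period).
- bot.camera(name): name is "scene" or "top" or "wrist"; returns a dict with "img" (420x560x3 uint8, blue, green, red), "vfov" (degrees; the focal length in pixels is half the picture's height over the tangent of half this angle, whatever the lens; pixels are square), "cx", "cy" (the principal point, pixels), "xyz" and "attitude" of the camera in the world. Camera axes: x right, y down, z forward; pixel columns grow to the right and rows downward; lengths in m; the calibration is good to about 2 mm. A picture is of the moment at which its call begins. There is no depth.
- bot.job_done(): hands the job in; it is judged then, once.
The state is a dict: "time": time; "q": joint angles; "qd": joint speeds; "joint_efforts": joint torques, N m; "ee_pos": TCP position; "tcp_rot": TCP orientation; "wrist_force": force on the tool from outside, world axes, zero at the start; "torque": the same for the moment, N m; "opening": finger opening in m; "grasp_force": force on a finger pad.
Only numpy, scipy, OpenCV 4.12 (cv2) and the standard library are available. Lean on these libraries where they do the work, as an engineer would, in place of code of your own. Each camera call takes 0.05 s, during which the arm holds its last target. There are 200 camera calls.

## Working session

There is one attempt and no reset: what is moved stays moved. The work goes in short steps, Python scripts to look and compute and a tool call to move; the robot and the scene stay as the last step left them, time stands still between calls to the robot, and variables do not carry over. Pictures are saved under pics/ and viewed, at most 10 in all, crops included, and the job is handed in when it is done.

Besides the shell and the picture viewer there is one more tool, called as a command line: name --argument value ..., lists and objects as JSON in quotes. play_rows: Moves the arm, as the interface text tells. Its arguments: {"type":"object","properties":{"steps":{"type":"array","items":{"type":"array","items":{"type":"array","items":{"type":"number"}}}},"gripper":{"type":"number"},"squeeze":{"type":"number"}},"required":["steps"]}

```bash
mkdir -p pics
cat > h.py <<'E'
import numpy as np, cv2
from scipy.spatial.transform import Rotation as R
from workcell import bot
def cam(n):
    c=bot.camera(n); return c
def info(c): return {k:c[k] for k in c if k!='img'}
def rot(c):
    a=np.array(c['attitude'],float)
    return a if a.shape==(3,3) else R.from_euler('xyz',a,degrees=True).as_matrix()
def ray(c,u,v):
    f=210/np.tan(np.radians(c['vfov'])/2)
    return np.array(c['xyz']),rot(c)@np.array([(u-c['cx'])/f,(v-c['cy'])/f,1])
def onz(c,u,v,z):
    o,d=ray(c,u,v); return o+d*(z-o[2])/d[2]
def proj(c,p):
    f=210/np.tan(np.radians(c['vfov'])/2)
    q=rot(c).T@(np.array(p)-np.array(c['xyz'])); return f*q[0]/q[2]+c['cx'],f*q[1]/q[2]+c['cy']
E
python3 - <<'E'
from h import *
for n in('top','scene'):
    c=cam(n);print(n,info(c));cv2.imwrite(f'pics/{n}0.png',c['img']);
print(bot.get_obs())
E
```

```text
top {'vfov': 54.68577601773745, 'cx': 285.4178631610674, 'cy': 210.06679003227117, 'xyz': array([ 0.46861333, -0.00411668,  1.03774669]), 'attitude': array([-171.63612239,    0.18794921,  -90.30754397])}
scene {'vfov': 47.622108977421625, 'cx': 277.5527864073894, 'cy': 208.56439105387054, 'xyz': array([1.24026443, 0.12784078, 0.94034605]), 'attitude': array([-141.4504456 ,    0.56003693,  100.01080077])}
{'time': 0.1, 'q': array([-7.32820578e+01,  5.00859510e+00,  1.00383613e+01,  9.50993524e+01,
       -7.21534921e-04,  8.99992499e+01]), 'qd': array([-0.01118825, -0.10266856,  0.10898525,  0.11389331,  0.07809315,
        0.05140649]), 'joint_efforts': array([-1.14824445e-03, -5.21561873e+01,  4.65652227e+01,  1.60403014e-02,
       -4.42717521e-05, -1.48960332e-06]), 'ee_pos': array([ 0.1581502 , -0.52655541,  0.2306421 ]), 'tcp_rot': array([-1.79930414e+02,  7.20623367e-04,  1.67186932e+01]), 'wrist_force': array([ 0.43892396, -0.74765646,  0.06912796]), 'torque': array([ 0.03391445, -0.02632268,  0.03999486]), 'grasp_force': 0.0, 'opening': 0.08539901690499285}
```

View pics/top0.png

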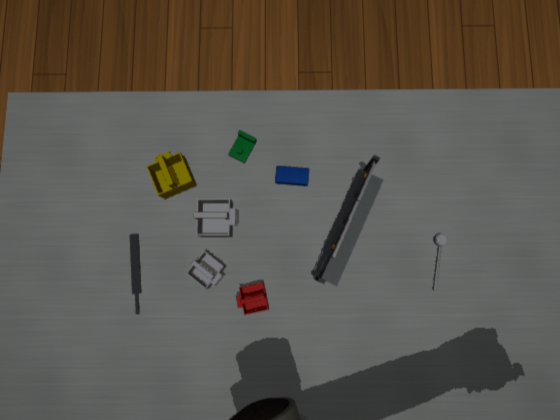

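View pics/scene0.png

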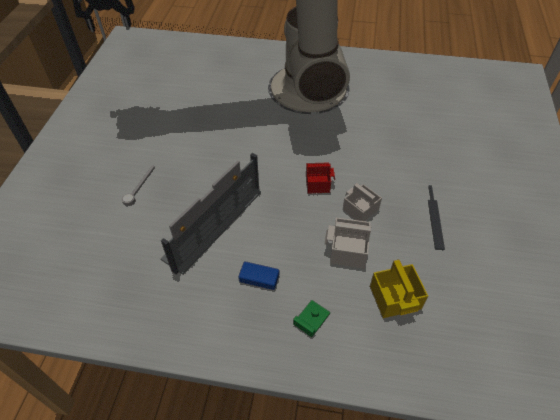

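The top view shows the larger white bin at about (215,217) with its lip pointing right, and the panel running from (318,278) to (375,158). In the scene view the panel's louvers face the bins. I'll enlarge both.

Run:
```python
from h import *
t=cv2.imread('pics/top0.png');s=cv2.imread('pics/scene0.png')
g=lambda i:(255*(i/255.)**.6).astype('uint8')
z=lambda i,w,h:cv2.resize(g(i),(w,h),interpolation=cv2.INTER_CUBIC)
a=np.hstack([z(t[150:290,300:400],400,560)[:300*2-40],z(s[150:280,155:265],400,473) if 0 else np.vstack([z(s[145:285,155:285],400,430),z(t[190:245,185:240],130,130).repeat(1,0) if 0 else np.hstack([z(t[190:245,185:245],200,170),z(s[205:275,315:385],200,170)])])[:560]])
cv2.imwrite('pics/z1.png',a);print(a.shape)
```

```text
(560, 800, 3)
```

View pics/z1.png

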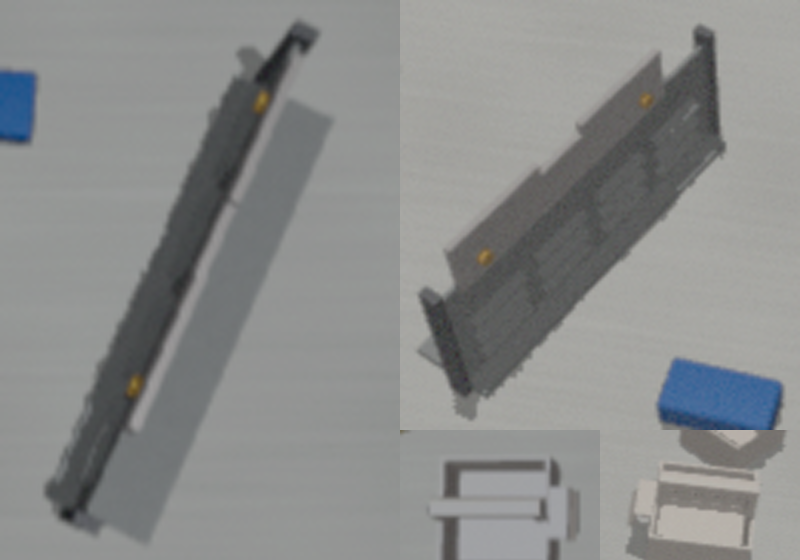

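Run:
```python
from h import *
t=cam('top');s=cam('scene')
sc=lambda x,y:(155+(x-400)/3.077,145+y/3.072)
for n,p in dict(endL=(447,248),slotL=(541,169),slotR=(579,128),endR=(659,54)).items(): print(n,onz(s,*sc(*p),.15))
tp=lambda x,y:(300+x/4,150+y/4)
for n,p in dict(end0=(138,428),mid=(237,200),end1=(297,60)).items(): print('top',n,onz(t,*tp(*p),.15))
# white bin
for c,n,roi,z in((t,'top',(185,190,245,245),.096),):
    x0,y0,x1,y1=roi;g=cv2.cvtColor(c['img'],6)[y0:y1,x0:x1]
    print(g.max(),np.percentile(g,[10,50,80,90,95]))
    print('row',[int(v) for v in g[:,15]]);print('barrow',[int(v) for v in g[25]])
    m=(g>150).astype('uint8')
    for r in range(15,35):print(r+y0,''.join('%4d'%v for v in g[r,4:54:2]))
# rail light line profile in top
g=cv2.cvtColor(t['img'],6)
for v in range(160,264,4): print(v,g[v,int(373-(v-165)*.426)-10:int(373-(v-165)*.426)+14],int(373-(v-165)*.426)-10)
```

```text
endL [ 0.70302222 -0.20035129  0.15      ]
slotL [ 0.62565962 -0.15671822  0.15      ]
slotR [ 0.58411218 -0.14020889  0.15      ]
endR [ 0.50269188 -0.09997572  0.15      ]
top end0 [ 0.49550639 -0.10794057  0.15      ]
top mid [ 0.62073897 -0.1656486   0.15      ]
top end1 [ 0.70021512 -0.20182784  0.15      ]
121 [ 72. 105. 116. 119. 119.]
row [106, 104, 104, 104, 104, 105, 105, 104, 110, 98, 62, 44, 38, 37, 37, 36, 38, 37, 38, 37, 39, 53, 90, 117, 119, 119, 117, 93, 47, 37, 38, 38, 38, 38, 38, 38, 38, 39, 38, 38, 38, 38, 41, 60, 85, 81, 73, 95, 105, 107, 107, 106, 107, 108, 106]
barrow [104, 105, 105, 105, 106, 104, 104, 101, 91, 116, 119, 119, 119, 119, 120, 119, 119, 119, 120, 120, 120, 119, 119, 119, 119, 120, 120, 120, 118, 119, 119, 120, 120, 120, 120, 119, 119, 120, 120, 120, 118, 107, 47, 53, 99, 118, 120, 120, 119, 114, 81, 71, 72, 73, 101, 104, 104, 103, 103, 103]
205  107 106 106 106 110  40  39 106 119 119 119 119 120 118 119 119 119 120 120 120  94  38  86 102 103
206  108 106 107 106 109  40  40 114 119 120 119 119 120 120 119 119 119 119 119 119  94  37  93 103 104

[... 3696 characters left out ...]
1  29  24  27  46  92 104 102  82  70  70  70  69  68
  69  69  68  68  68  68] 332
240 [ 33  30  31  29  28  25  23  38  73 103 103  89  71  68  69  68  68  69
  70  69  69  69  70  70] 331
244 [ 33  31  30  31  45  38  29  39  75 105 106  93  72  69  69  69  69  69
  68  69  70  70  71  71] 329
248 [ 35  34  33  32  27  39  34  37  56  96 108 100  78  69  68  69  69  70
  70  70  68  69  70  70] 327
252 [ 34  33  31  30  31  29  22  28  55  96 110 102  79  70  69  69  69  69
  68  69  70  70  69  69] 325
256 [ 32  34  38  31  28  24  25  37  68 101 107  92  73  70  70  71  70  69
  69  70  70  69  69  69] 324
260 [33 34 37 31 29 26 24 47 66 70 69 70 69 70 70 69 69 70 70 71 70 70 69 69] 322
```

```bash
cat >> h.py <<'E'
def tool(dst,yaw=None):
    "shift in tool axes (constant orientation) to world dst"
    o=bot.get_obs();Rm=R.from_euler('xyz',o['tcp_rot'],degrees=True)
    print('t',o['time'],'pos',o['ee_pos'].round(4),'rot',o['tcp_rot'].round(2),'F',o['wrist_force'].round(1),'open',o['opening'])
    print('shift',Rm.inv().apply(np.array(dst)-o['ee_pos']).round(4), 'turn', None if yaw is None else np.radians(o['tcp_rot'][2]-yaw))
def sub(g,v,lo,hi,bg,fg):
    return None
E
python3 - <<'E'
from h import *
t=cam('top');g=cv2.cvtColor(t['img'],6).astype(float)
L=[]
for v in range(184,258):
    if 198<=v<=219: continue
    u0=int(373-(v-165)*.426)-4;p=g[v,u0:u0+8]
    w=np.clip(p-72,0,None); L.append(onz(t,u0+(w*np.arange(8)).sum()/w.sum(),v,.15)[:2])
L=np.array(L);vx,vy,x,y=cv2.fitLine(L.astype('f4'),2,0,.001,.001).ravel()
print('rail dir',vx,vy,np.degrees(np.arctan2(vy,vx)),'pt',x,y,'resid',np.abs((L-[x,y])@[-vy,vx]).max())
d=np.array([vx,vy])*np.sign(vx)
for v in range(150,262,3): pass
# along-rail brightness profile in top, projected
for s in np.arange(-.13,.131,.006):
    p=np.array([x,y])+d*(s-(x-.6)/d[0]); u,v=proj(t,[*p,.15]); print('%.3f:%d'%(s,cv2.getRectSubPix(g.astype('f4'),(1,1),(u,v))[0,0]),end=' ')
print('\nref',np.array([x,y])+d*(-(x-.6)/d[0]))
b=g[205:225];C=[]
for u in range(196,224): 
    seg=g[212:218,u]; w=np.clip(seg-105,0,None); C.append((u,212+(w*np.arange(6)).sum()/w.sum()))
C=np.array(C);k=np.polyfit(C[:,0],C[:,1],1);print(k,np.polyval(k,[194,227]))
a=onz(t,193.7,214.6,.096);e=onz(t,226.9,np.polyval(k,226.9)-np.polyval(k,193.7)+214.6,.096)
print('bar',a,e,(a+e)/2,np.degrees(np.arctan2(*(e-a)[1::-1])))
# scene check of bar ends
s=cam('scene');print('scene proj bar',proj(s,a),proj(s,e))
tool([*((a+e)/2)[:2],.17],np.degrees(np.arctan2(*(e-a)[1::-1]))+180)
E
```

```text
rail dir 0.9047925 -0.42585275 -25.20465 pt 0.5643585 -0.13740987 resid 0.0015038794996956617
-0.130:70 -0.124:69 -0.118:62 -0.112:107 -0.106:108 -0.100:108 -0.094:106 -0.088:105 -0.082:104 -0.076:102 -0.070:103 -0.064:102 -0.058:101 -0.052:101 -0.046:101 -0.040:99 -0.034:99 -0.028:98 -0.022:99 -0.016:96 -0.010:95 -0.004:96 0.002:96 0.008:92 0.014:94 0.020:76 0.026:95 0.032:96 0.038:96 0.044:95 0.050:93 0.056:93 0.062:92 0.068:92 0.074:91 0.080:91 0.086:91 0.092:93 0.098:93 0.104:92 0.110:92 0.116:54 0.122:17 0.128:40 
ref [ 0.6        -0.15418504]
[-1.15422699e-04  2.14531001e+02] [214.5086086  214.50479965]
bar [0.59761402 0.21306301 0.096     ] [0.59717095 0.13528147 0.096     ] [0.59739249 0.17417224 0.096     ] -90.32636864363874
scene proj bar (np.float64(370.4906019716723), np.float64(227.5332542334316)) (np.float64(335.0995687788769), np.float64(222.64473805895815))
t 0.3 pos [ 0.1582 -0.5267  0.231 ] rot [-179.97   -0.     16.72] F [-0.1 -0.6 -0.9] open 0.08552389905571546
shift [ 0.6222 -0.5449  0.0613] turn -1.2733130060232927
```

The bar's centre is at (0.597, 0.174) with yaw about -90.3. The rail runs at -25.2 deg (panel yaw -115.2), with its middle at (0.600, -0.154) and the slot close to the middle.

play_rows --steps '[[[0.0249,-0.0218,0,0],[0.0249,-0.0218,0,0],[0.0249,-0.0218,0,0],[0.0249,-0.0218,0,0],[0.0249,-0.0218,0,0]]]' --gripper 0.07 --squeeze 40

```text
time: 0.72
ee_pos: [0.2465, -0.3852, 0.2312]
tcp_rot: [180.0, -0.0, 16.7]
wrist_force: [0.0, 0.7, -0.2]
opening: 0.0701
grasp_force: 0.0
```

play_rows --steps '[[[0.0249,-0.0218,0,0],[0.0249,-0.0218,0,0],[0.0249,-0.0218,0,0],[0.0249,-0.0218,0,0],[0.0249,-0.0218,0,0]]]'

```text
time: 1.13
ee_pos: [0.3345, -0.2449, 0.2314]
tcp_rot: [180.0, -0.0, 16.7]
wrist_force: [0.3, -1.5, 0.6]
opening: 0.0701
grasp_force: 0.0
```

play_rows --steps '[[[0.0249,-0.0218,0,0],[0.0249,-0.0218,0,0],[0.0249,-0.0218,0,0],[0.0249,-0.0218,0,0],[0.0249,-0.0218,0,0]]]'

```text
time: 1.55
ee_pos: [0.4224, -0.1045, 0.2315]
tcp_rot: [180.0, -0.0, 16.7]
wrist_force: [0.1, -1.3, 0.0]
opening: 0.0703
grasp_force: 0.0
```

play_rows --steps '[[[0.0249,-0.0218,0,0],[0.0249,-0.0218,0,0],[0.0249,-0.0218,0,0],[0.0249,-0.0218,0,0],[0.0249,-0.0218,0,0]]]'

```text
time: 1.97
ee_pos: [0.5103, 0.0358, 0.2313]
tcp_rot: [180.0, -0.0, 16.7]
wrist_force: [0.7, -0.4, -0.4]
opening: 0.07
grasp_force: 0.0
```

play_rows --steps '[[[0.0249,-0.0218,0,0],[0.0249,-0.0218,0,0],[0.0249,-0.0218,0,0],[0.0249,-0.0218,0,0],[0.0249,-0.0218,0,0]]]'

```text
time: 2.38
ee_pos: [0.5982, 0.1759, 0.2311]
tcp_rot: [180.0, 0.0, 16.7]
wrist_force: [1.3, -1.1, 1.3]
opening: 0.07
grasp_force: 0.0
```

play_rows --steps '[[[0,0,0,-0.12],[0,0,0,-0.12],[0,0,0,-0.12],[0,0,0,-0.12],[0,0,0,-0.12]]]'

```text
time: 2.8
ee_pos: [0.5976, 0.1744, 0.231]
tcp_rot: [-180.0, 0.0, 51.4]
wrist_force: [0.1, 0.8, 0.2]
opening: 0.0698
grasp_force: 0.0
```

play_rows --steps '[[[0,0,0,-0.12],[0,0,0,-0.12],[0,0,0,-0.12],[0,0,0,-0.12],[0,0,0,-0.12]]]'

```text
time: 3.22
ee_pos: [0.5976, 0.1743, 0.2311]
tcp_rot: [-180.0, 0.0, 85.8]
wrist_force: [0.7, -0.4, 0.9]
opening: 0.0699
grasp_force: 0.0
```

Run:
```python
from h import *
tool([.5974,.1742,.17],89.7)
c=cam('wrist');print(info(c));cv2.imwrite('pics/w1.png',c['img'])
print([proj(c,[.5974,y,.096]) for y in(.213,.174,.135)])
```

```text
t 3.2167 pos [0.5976 0.1743 0.2311] rot [-179.98    0.     85.82] F [ 0.7 -0.4  0.9] open 0.06986346760621963
shift [-0.0001 -0.0002  0.0611] turn -0.06778296666321657
{'vfov': 63.422566486522484, 'cx': 278.37775100082877, 'cy': 209.01275083203447, 'xyz': array([0.60308572, 0.2383713 , 0.37395004]), 'attitude': array([ 1.65033785e+02,  6.17211383e-02, -4.12465070e+00])}
[(np.float64(273.99706710062566), np.float64(151.03616297592148)), (np.float64(277.4940591622825), np.float64(197.86014474113205)), (np.float64(280.7531570068947), np.float64(241.49877341301206))]
```

View pics/w1.png

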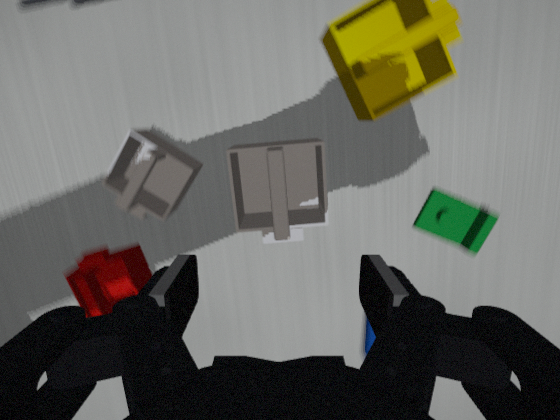

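The wrist view shows the bar from (275,148) to (283,240), which matches the projection. I'll descend and grasp.

play_rows --steps '[[[0,0,0.02,-0.034],[0,0,0.03,-0.034],[0,0,0.03,0],[0,0,0.03,0],[0,0,0.02,0]]]' --gripper 0.05

```text
time: 3.68
ee_pos: [0.5966, 0.174, 0.0981]
tcp_rot: [-179.8, 0.0, 89.2]
wrist_force: [-0.4, -0.3, -0.8]
opening: 0.0497
grasp_force: 0.0
```

play_rows --steps '[[[0,0,0.011,0],[0,0,0.01,0],[0,0,0.01,0],[0,0,0,0],[0,0,0,0]]]'

```text
time: 4.1
ee_pos: [0.5979, 0.1744, 0.0708]
tcp_rot: [180.0, -0.0, 89.3]
wrist_force: [-0.4, 0.1, -0.5]
opening: 0.0498
grasp_force: 0.0
```

play_rows --steps '[[[0,0,0,0],[0,0,0,0],[0,0,0,0],[0,0,0,0],[0,0,0,0]]]' --gripper 0.0

```text
time: 4.52
ee_pos: [0.5979, 0.1745, 0.0712]
tcp_rot: [179.9, -0.0, 89.4]
wrist_force: [-1.9, 0.4, 4.9]
opening: 0.0135
grasp_force: 41.6
```

play_rows --steps '[[[0,0,0,0],[0,0,0,0],[0,0,0,0],[0,0,0,0],[0,0,0,0]]]'

```text
time: 4.93
ee_pos: [0.5979, 0.1745, 0.0712]
tcp_rot: [179.9, -0.0, 89.4]
wrist_force: [-1.8, 0.8, 5.8]
opening: 0.0131
grasp_force: 41.7
```

play_rows --steps '[[[0,0,-0.02,0],[0,0,-0.03,0],[0,0,-0.035,0],[0,0,-0.035,0],[0,0,-0.035,0]]]'

```text
time: 5.35
ee_pos: [0.5972, 0.1741, 0.2262]
tcp_rot: [-179.9, 0.0, 89.4]
wrist_force: [1.4, 0.4, -2.5]
opening: 0.0136
grasp_force: 40.6
```

play_rows --steps '[[[0,0,0,0.1],[0,0,0,0.1],[0,0,0,0.1],[0,0,0,0.1],[0,0,0,0.03]]]'

```text
time: 5.77
ee_pos: [0.5976, 0.1742, 0.2246]
tcp_rot: [-180.0, 0.0, 64.4]
wrist_force: [0.6, 0.6, -3.0]
opening: 0.0129
grasp_force: 40.6
```

play_rows --steps '[[[-0.0251,0.0092,0,0],[-0.0251,0.0092,0,0],[-0.0251,0.0092,0,0],[-0.0251,0.0092,0,0],[-0.0251,0.0092,0,0]]]'

```text
time: 6.18
ee_pos: [0.5853, 0.04, 0.2246]
tcp_rot: [-180.0, 0.0, 64.7]
wrist_force: [-0.5, -0.2, -2.4]
opening: 0.0134
grasp_force: 40.6
```

play_rows --steps '[[[-0.0251,0.0092,0,0],[-0.0251,0.0092,0,0],[-0.0251,0.0092,0,0],[-0.0251,0.0092,0,0],[-0.0251,0.0092,0,0]]]'

```text
time: 6.6
ee_pos: [0.5732, -0.0933, 0.2247]
tcp_rot: [-180.0, 0.0, 64.7]
wrist_force: [1.0, 0.3, -1.4]
opening: 0.0128
grasp_force: 40.6
```

play_rows --steps '[[[0,0,0,0],[0,0,0,0],[0,0,0,0],[0,0,0,0],[0,0,0,0]]]'

```text
time: 7.02
ee_pos: [0.5738, -0.0911, 0.2251]
tcp_rot: [-180.0, -0.0, 64.8]
wrist_force: [0.3, 1.0, -3.1]
opening: 0.0135
grasp_force: 40.5
```

Run:
```python
from h import *
tool([.5741,-.0917,.18],64.8)
t=cam('top');s=cam('scene')
g=lambda i:(255*(i/255.)**.6).astype('uint8')
a=g(t['img'])[140:290,265:415];b=g(s['img'])[120:270,155:305]
z=lambda i:cv2.resize(i,(400,400),interpolation=cv2.INTER_CUBIC)
cv2.imwrite('pics/p2.png',np.hstack([z(a),z(b)]))
```

```text
t 7.0167 pos [ 0.5738 -0.0911  0.2251] rot [-179.99   -0.     64.8 ] F [ 0.3  1.  -3.1] open 0.013537016847269262
shift [-0.0004  0.0006  0.0451] turn 1.699382847748716e-05
```

View pics/p2.png

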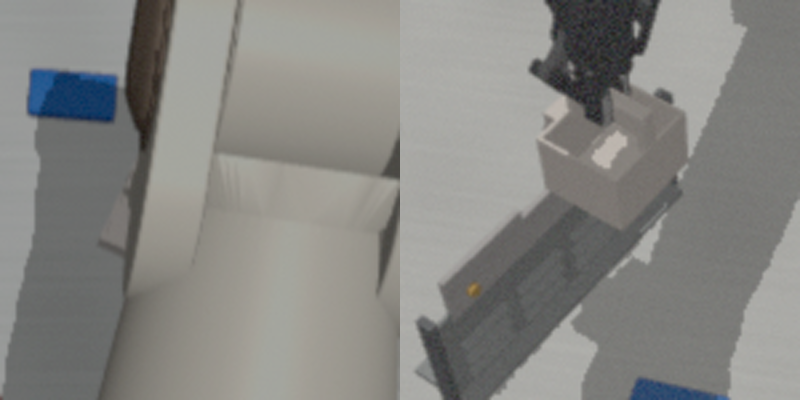

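The top view is blocked by the arm. The scene view shows the bin above the near half of the rail, so I'll check the alignment with the wrist camera.

Run:
```python
from h import *
c=cam('wrist');g=(255*(c['img']/255.)**.6).astype('uint8')
cv2.imwrite('pics/w2.png',cv2.resize(g[100:400,130:430],(600,600),interpolation=cv2.INTER_CUBIC))
r=np.array([.6,-.1542]);d=np.array([.905,-.4257]);n=np.array([.4257,.905])
for s in(-.115,-.05,-.026,.02,.115):
    for k in(.003,-.003): print(s,k,np.round(proj(c,[*(r+d*s+n*k),.15]),1))
```

```text
-0.115 0.003 [185.1 276.6]
-0.115 -0.003 [185.7 284.3]
-0.05 0.003 [277.8 276.7]
-0.05 -0.003 [277.8 284.4]
-0.026 0.003 [312.  276.7]
-0.026 -0.003 [311.8 284.5]
0.02 0.003 [377.6 276.8]
0.02 -0.003 [376.9 284.6]
0.115 0.003 [513.1 277. ]
0.115 -0.003 [511.6 284.7]
```

View pics/w2.png

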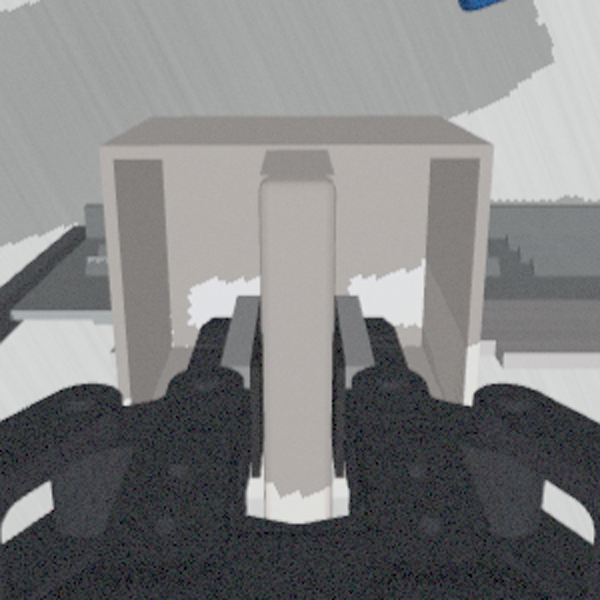

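Run:
```python
from h import *
c=cam('wrist');g=cv2.cvtColor(c['img'],6)
print('rail rows 268-292',g[268:292,395:425].mean(1).round())
o=bot.get_obs()['ee_pos'];d=np.array([.905,-.4257]);n=np.array([.4257,.905])
P=lambda x,y,z:np.round(proj(c,[*(o[:2]-n*x+d*y),o[2]-.0712+z]),1)
print('bar ends',P(-.039,.0,.096),P(.039,0,.096))
print('rim front',P(-.04,-.045,.06),P(-.04,.045,.06),'lip',P(.04,.02,.059),P(.054,.02,.059),P(.062,.02,.037))
print('rim front inner',P(-.037,0.03,.06))
for u in(296,300): print(u,g[330:364,u])
print('col rows front rim',[g[158:190,u].tolist() for u in(200,)])
print('row180',g[172,170:200],g[172,360:385])
```

```text
rail rows 268-292 [ 75.  75.  77.  79.  78.  78.  77.  76. 139. 171. 171. 171. 171. 171.
 171. 173. 182. 188. 188. 188. 188. 188. 189. 188.]
bar ends [275.8 193.1] [276.  377.3]
rim front [177.9 174.1] [375.  174.3] lip [315.  326.5] [314.3 349.6] [310.2 337. ]
rim front inner [341.8 180.7]
296 [ 96 125 146 145 147 145 144 147 148 156 160 172 185 183 180 181 182 184
 179 167 161 160 158 159 162 162 161 161 131  50  13  23  23  19]
300 [ 19  26  32  18  30  32  23  31  57 167 203 202 204 203 203 202 204 203
 195 182 179 181 180 181 182 181 181 153  78  22   6  24  25   1]
col rows front rim [[121, 120, 119, 110, 96, 96, 97, 100, 99, 99, 97, 101, 97, 98, 108, 129, 138, 139, 138, 138, 138, 115, 79, 81, 77, 80, 80, 83, 78, 82, 81, 80]]
row180 [122 121 121 124 118 123 122 119 122 123 117 114 110 107 108 110 107 107
 110 109 108 107 110 107 107 108 110 109 109 108] [122 121 121 123 121 121 121 120 123 119 120 120 119 124 124 128 158 187
 191 191 189 188 188 188 192]
```

The rail rows in the wrist view (276–283.6) agree with the prediction to within 1 px, and the lip is about 1 mm short. I'll correct that and lower the lip over the rail.

play_rows --steps '[[[-0.001,0,0.01,0],[0,0,0.01,0],[0,0,0.01,0],[0,0,0.008,0],[0,0,0.005,0]]]'

```text
time: 7.63
ee_pos: [0.5726, -0.0928, 0.1802]
tcp_rot: [-179.9, 0.0, 64.7]
wrist_force: [0.8, 0.5, -2.1]
opening: 0.0132
grasp_force: 40.5
```

play_rows --steps '[[[0,0,0.004,0],[0,0,0.003,0],[0,0,0.003,0],[0,0,0.002,0],[0,0,0,0]]]'

```text
time: 8.05
ee_pos: [0.5732, -0.0929, 0.1701]
tcp_rot: [-180.0, 0.0, 64.7]
wrist_force: [-0.4, 0.3, -3.2]
opening: 0.0131
grasp_force: 40.5
```

play_rows --steps '[[[0,0,0.001,0],[0,0,0.001,0],[0,0,0.001,0],[0,0,0,0],[0,0,0,0]]]'

```text
time: 8.47
ee_pos: [0.5733, -0.0929, 0.1673]
tcp_rot: [180.0, 0.0, 64.7]
wrist_force: [-0.1, 0.3, -2.7]
opening: 0.0129
grasp_force: 40.5
```

play_rows --steps '[[[0,0,0.001,0],[0,0,0.001,0],[0,0,0.0005,0],[0,0,0,0],[0,0,0,0]]]'

```text
time: 8.88
ee_pos: [0.5733, -0.0928, 0.1651]
tcp_rot: [180.0, -0.0, 64.7]
wrist_force: [-0.6, 0.6, 0.0]
opening: 0.0131
grasp_force: 40.9
```

play_rows --steps '[[[0,0,0.0005,0],[0,0,0.0005,0],[0,0,0,0],[0,0,0,0],[0,0,0,0]]]'

```text
time: 9.3
ee_pos: [0.5735, -0.0927, 0.1647]
tcp_rot: [179.9, -0.0, 64.7]
wrist_force: [-0.5, 1.5, 5.9]
opening: 0.0131
grasp_force: 41.7
```

play_rows --steps '[[[0,0.004,0,0],[0,0.004,0,0],[0,0.004,0,0],[0,0.004,0,0],[0,0.004,0,0]]]'

```text
time: 9.72
ee_pos: [0.5911, -0.1012, 0.1644]
tcp_rot: [-179.9, -0.0, 64.7]
wrist_force: [-5.0, 3.6, 6.6]
opening: 0.0133
grasp_force: 41.9
```

play_rows --steps '[[[0,0.004,0,0],[0,0.004,0,0],[0,0.004,0,0],[0,0.003,0,0],[0,0,0,0]]]'

```text
time: 10.13
ee_pos: [0.605, -0.1078, 0.1642]
tcp_rot: [-180.0, -0.0, 64.7]
wrist_force: [-2.9, 2.7, 7.5]
opening: 0.0133
grasp_force: 42.0
```

play_rows --steps '[[[0,0.002,0,0],[0,0.002,0,0],[0,0.002,0,0],[0,0.002,0,0],[0,0,0,0]]]'

```text
time: 10.55
ee_pos: [0.6122, -0.1113, 0.164]
tcp_rot: [-180.0, 0.0, 64.7]
wrist_force: [-4.1, 2.3, 5.2]
opening: 0.0134
grasp_force: 41.7
```

play_rows --steps '[[[0,0.001,0,0],[0,0.001,0,0],[0,0,0,0],[0,0,0,0],[0,0,0,0]]]'

```text
time: 10.97
ee_pos: [0.614, -0.1122, 0.1638]
tcp_rot: [180.0, 0.0, 64.7]
wrist_force: [-1.5, 1.8, 3.3]
opening: 0.0129
grasp_force: 41.5
```

play_rows --steps '[[[0,0.001,0,0],[0,0.001,0,0],[0,0,0,0],[0,0,0,0],[0,0,0,0]]]'

```text
time: 11.38
ee_pos: [0.6158, -0.113, 0.1632]
tcp_rot: [-180.0, 0.0, 64.7]
wrist_force: [0.2, 0.3, -3.6]
opening: 0.0132
grasp_force: 40.6
```

play_rows --steps '[[[0,0.001,0,0],[0,0.001,0,0],[0,0,0,0],[0,0,0,0],[0,0,0,0]]]'

```text
time: 11.8
ee_pos: [0.6176, -0.1138, 0.1637]
tcp_rot: [-180.0, 0.0, 64.7]
wrist_force: [0.8, -0.4, -1.5]
opening: 0.0136
grasp_force: 40.6
```

The force dropped to free-hanging weight, so the lip is over the slot. I'll lower it in.

play_rows --steps '[[[0,0,0.0015,0],[0,0,0.0015,0],[0,0,0.0015,0],[0,0,0,0],[0,0,0,0]]]'

```text
time: 12.22
ee_pos: [0.6175, -0.1138, 0.1591]
tcp_rot: [-180.0, 0.0, 64.7]
wrist_force: [0.1, -0.2, -2.8]
opening: 0.0133
grasp_force: 40.5
```

play_rows --steps '[[[0,0,0.001,0],[0,0,0.001,0],[0,0,0.001,0],[0,0,0,0],[0,0,0,0]]]'

```text
time: 12.63
ee_pos: [0.6175, -0.1138, 0.1562]
tcp_rot: [-180.0, 0.0, 64.7]
wrist_force: [-0.4, 0.0, -2.6]
opening: 0.0134
grasp_force: 40.5
```

play_rows --steps '[[[0,0,0.0005,0],[0,0,0.0005,0],[0,0,0,0],[0,0,0,0],[0,0,0,0]]]'

```text
time: 13.05
ee_pos: [0.6176, -0.1138, 0.1553]
tcp_rot: [180.0, -0.0, 64.7]
wrist_force: [-0.4, -0.3, -2.1]
opening: 0.0131
grasp_force: 40.5
```

play_rows --steps '[[[0,0,0.0004,0],[0,0,0.0003,0],[0,0,0,0],[0,0,0,0],[0,0,0,0]]]'

```text
time: 13.47
ee_pos: [0.6177, -0.1137, 0.1549]
tcp_rot: [180.0, -0.0, 64.7]
wrist_force: [-0.7, 1.8, 1.1]
opening: 0.0129
grasp_force: 41.0
```

play_rows --steps '[[[0,0,0.0002,0],[0,0,0,0],[0,0,0,0],[0,0,0,0],[0,0,0,0]]]'

```text
time: 13.88
ee_pos: [0.6178, -0.1136, 0.1547]
tcp_rot: [180.0, -0.0, 64.7]
wrist_force: [-0.1, 3.4, 3.6]
opening: 0.0129
grasp_force: 41.5
```

The lip is seated 10 mm lower, with light contact. I'll release and retreat.

play_rows --steps '[[[0,0,-0.0003,0],[0,0,0,0],[0,0,0,0],[0,0,0,0],[0,0,0,0]]]' --squeeze 20

```text
time: 14.3
ee_pos: [0.6177, -0.1137, 0.1548]
tcp_rot: [180.0, -0.0, 64.7]
wrist_force: [0.0, 3.8, 3.8]
opening: 0.0133
grasp_force: 41.5
```

play_rows --steps '[[[0,0,0,0],[0,0,0,0],[0,0,0,0],[0,0,0,0],[0,0,0,0]]]' --gripper 0.05

```text
time: 14.72
ee_pos: [0.6175, -0.114, 0.1544]
tcp_rot: [-180.0, 0.0, 64.7]
wrist_force: [-0.6, -0.2, -0.7]
opening: 0.0501
grasp_force: 0.0
```

play_rows --steps '[[[0,0,-0.005,0],[0,0,-0.01,0],[0,0,-0.02,0],[0,0,-0.03,0],[0,0,-0.035,0]]]'

```text
time: 15.13
ee_pos: [0.6169, -0.1137, 0.2554]
tcp_rot: [-179.9, 0.0, 64.7]
wrist_force: [1.1, -0.8, -0.3]
opening: 0.0499
grasp_force: 0.0
```

play_rows --steps '[[[-0.03,-0.03,-0.01,0],[-0.03,-0.03,0,0],[-0.03,-0.03,0,0],[-0.03,-0.03,0,0],[-0.03,-0.03,0,0]]]'

```text
time: 15.55
ee_pos: [0.4208, -0.184, 0.2652]
tcp_rot: [179.9, 0.0, 64.8]
wrist_force: [-0.8, -1.0, 0.3]
opening: 0.0501
grasp_force: 0.0
```

play_rows --steps '[[[-0.03,-0.03,0,0],[-0.03,-0.03,0,0],[-0.03,-0.03,0,0],[0,0,0,0],[0,0,0,0]]]'

```text
time: 15.97
ee_pos: [0.3036, -0.2267, 0.266]
tcp_rot: [179.8, 0.0, 64.5]
wrist_force: [0.5, -0.8, 1.3]
opening: 0.0498
grasp_force: 0.0
```

Run:
```python
from h import *
print(bot.get_obs()['wrist_force'])
t=cam('top');s=cam('scene')
g=lambda i:(255*(i/255.)**.6).astype('uint8')
a=g(t['img'])[140:290,265:415];b=g(s['img'])[120:270,155:305]
z=lambda i:cv2.resize(i,(400,400),interpolation=cv2.INTER_CUBIC)
cv2.imwrite('pics/p3.png',np.hstack([z(a),z(b)]))
```

```text
[ 0.45299828 -0.79203797  1.29983449]
```

View pics/p3.png

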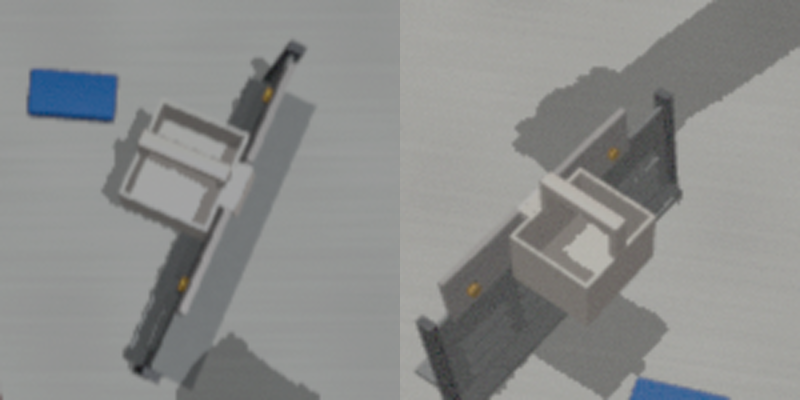

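The bin hangs level and square on the rail, with its lip over the rail at about (235,185) in the top crop and the robot clear of it.

```bash
python3 -c "
from workcell import bot
print(bot.job_done())"
```

```text
the job is handed in; nothing more can be done
None
```

The white bin now hangs at rest on the front of the panel with its lip in the rail's slot; it seated 10 mm below the rail top, the slot's full depth. I handed the job in at about 16 s with the robot clear, wrist readings stayed under about 10 N per axis, and I saw no sign that anything else moved, though I didn't look again at every item.

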